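Clamp a whetstone in its sliding-jaw holder

TASK

Get the sharpening place ready: lay the larger whetstone flat and square in the bamboo holder, between the sliding jaw and the cushioned end stop, and let go of it. Then slide the jaw along its bar, feeling for contact and pushing straight so that it does not cock, until the stone is snugly nipped between jaw and stop: press it with about 10 N and never more than 16 N. Leave it clamped like that, and leave the other things alone.

Things in the scene. Friction and masses are not known exactly. Their poses are not given: they have to be found in the camera images.
- holder: adjustable whetstone holder, fixed: bamboo base 78 wide (x) x 304 long (y) x 18 high mm with a steel guide bar let in along its middle. Origin on the worktop below the bar; the base reaches from y = -177 to +127 mm. Its y axis runs along the bar from sliding jaw to end stop. The stone lies on two rubber strips, 19.5 mm above the worktop, from y = -131 to +95 mm.
- stop_nominal (a point): nominal face of the end stop's rubber cushion, on the bar's line (y = +85 mm of the holder), 29 mm above the worktop. The stop, 74 mm wide and 38 mm high over the worktop, has been set by its thumbscrew up to 12 mm nearer or farther than this point, which is not reported. The block stays put; its cushion gives 1 mm for each 7 N, 5 mm at most.
- jaw_slide (a joint): travel of the sliding jaw along the guide bar in m, 0 = fully back (its face at y = -115 mm of the holder), growing to 0.095 as it closes towards the end stop (+y of the holder). It drags with about 6 N whichever way it is moved and stays where it is left; that drag also holds the clamped stone.
- jaw_tilt (a joint): how far the jaw is cocked on its bar (rad), about the vertical through the bar; 0 = square, positive = anticlockwise from above. The jaw has springy play, 1.2 N m per rad, and cocks when it is pushed off its middle; more than 0.05 rad is too much.
- jaw_grip (a point): centre of the jaw's finger grip, 34 mm above the worktop: an upright aluminium block 26 wide (holder x) x 14 long (holder y) mm, top 42.5 mm above the worktop, standing on the jaw's thin carriage (74 wide, its top 26 mm above the worktop, reaching 14.5 mm behind this point). Its back face, 7 mm behind the point, can be pushed, or its sides pinched.
- jaw_face (a point): middle of the face of the sliding jaw that meets the end of the stone, 33.5 mm ahead of the grip's centre: an upright plate 74 mm wide, 9 mm thick, reaching 38 mm above the worktop.
- whetstone_center (a point): centre of the larger whetstone: a plain grey two-layer block 50 wide (x) x 150 long (y) x 25 mm high, 0.4 kg (up to a third lighter or heavier), lying flat on the worktop. Either end may go to the stop.
- small_stone_center (a point): centre of the smaller whetstone, not needed: a grey two-layer block 40 wide (x) x 110 long (y) x 16 mm high, lying flat on the worktop. Leave it where it is. The two stones may be found in each other's place.
- oil_bottle: tall square dark-green oil bottle with a red cap, 61 x 62 x 267 mm, standing behind the holder; origin under its middle. Leave alone.
- scissors: kitchen scissors with red handles, 87 x 199 x 9 mm, lying to the left of the holder; origin under the middle. Leave alone.

How it is judged (in metres and radians):
On the way, in this order (a step that is already met when the one before it is completed fails the run):
1. the larger whetstone lies flat on the strips of the holder between the jaws, let go of (x of whetstone_center in the frame of holder between -0.014 and 0.014 m and y of whetstone_center in the frame of holder between -0.05 and 0.035 m and z of whetstone_center in the frame of holder below 0.0345 m and angle between whetstone_center's own z axis and vertical below 0.05 rad and contact force between the fingers and whetstone below 0.1 N), for 0.2 s.
2. the jaw has been slid on to the stone so that it is nipped between jaw and cushion, with at least 3 N on both (contact force between each of jaw_tilt, cushion and whetstone above 3 N), for 0.2 s.
At the end, for the whole second after the job is handed in: The larger whetstone lies flat on the strips of the holder (tilt under 0.04 rad, centre within 14 mm of the bar's line), square to it within 0.05 rad, at rest, still nipped with at least 2 N by both the sliding jaw and the end cushion, and the jaw is cocked by less than 0.03 rad (contact force between each of jaw_tilt, cushion and whetstone above 2 N and value of joint jaw_tilt between -0.03 and 0.03 rad and angle between the y axis of whetstone_center and the y axis of holder, either way round below 0.05 rad and x of whetstone_center in the frame of holder between -0.014 and 0.014 m and z of whetstone_center in the frame of holder below 0.0345 m and angle between whetstone_center's own z axis and vertical below 0.04 rad and linear speed of whetstone below 0.01 m/s); the robot touches nothing.
It fails at once if the jaw squeezes the stone with more than 16 N (contact force between jaw_tilt and whetstone above 16 N).
It fails at once if the jaw is cocked by more than 0.05 rad (value of joint jaw_tilt above 0.05 rad or value of joint jaw_tilt below -0.05 rad).
It fails at once if the smaller stone, the oil bottle or the scissors are pushed away by more than 15 mm (distance of any of small_stone_center, oil_bottle, scissors from where it was at the start of the episode above 0.015 m).
It also fails if it takes over 67 s, if anything falls off the work surface, if the arm or the gripper's body presses on something with over 40 N, if the wrist force passes 120 N, or if a joint passes its speed limit or range.

ROBOT

A 6-joint arm with a two-finger parallel gripper is mounted at the origin on a cart in front of the work surface, level with it; the furniture and walls round the work are solid. World frame = base frame: x ahead of the robot, y to its left, z up, the work surface at z = 0. Lengths are in m, angles in degrees, forces in N, time in s.
With the tool pointing down it reaches from about 0.25 to 0.725 m from the base axis. Payload 9.7 kg.
Tool frame: the origin (TCP) lies between the finger pads; the fingertips stand 11 mm ahead of it and the grasp point (between the pads) lies 8 mm behind it; y points along the fingers, x is the direction in which the jaws open and shut, and the axes are right-handed (so a half turn about y gives the same grasp; the last joint's range is limited). The gripper opens to 85 mm and grips with 20 to 120 N. Pads are 22 mm wide; open, the fingers measure 114 mm over their backs; the gripper's body (76 mm by 85 mm) begins 54 mm behind the grasp point. The pads swing forward as they close: fully open they stand 13 mm farther back than shut.
Start: joints at [63.942, 4.979, 10.078, 95.1, 0, 90], TCP at [0.242, 0.494, 0.242] pointing down, gripper open.
Joint ranges: [-179.16, 179.16], [-48.56, 103.87], [-65.8, 70.77], [-126.05, 130.52], [-82.76, 87.17], [-180, 180]. Speed limits (degrees/s): [127.2, 127.2, 147.25, 180, 180, 180].

INTERFACE

Orientations are given as [roll, pitch, yaw] about the fixed x, y, z axes, in that order (R = Rz(yaw) Ry(pitch) Rx(roll)).
In Python, from workcell import bot, vision gives the robot as it stands. The module is installed in compiled form; this text tells all that it offers.
- The arm moves only by the shell command python3 -m crank 'ROWS' [OPENING] [FORCE]. ROWS is text: rows parted by semicolons, each of 6 numbers parted by spaces: the shift along the tool's x, y, z in m, then the turn, a rotation vector about the tool's x, y, z in rad. A call has 1 to 8 rows; each row is the pose to reach, as a shift and turn from the pose commanded when the call began, along the tool's axes at that moment; what a row does not reach only later rows make up. A row lasts 1/10 s, in which the tool goes at most 50 mm and 8.59 degrees, less where a joint would pass 70% of its speed; a pose out of reach is approached as far as the arm can. A call with a gripper value outside its range is refused whole. OPENING is the gripper's target within -1 to 1 (shut at 1, half-way at 0, fully open at -1), set as the call begins (- or left out, the last holds). The fingers move at their own pace and stop on an object; FORCE is the grip in N (left out, the last holds). Time passes only in rows, so rows that repeat a pose let the fingers close. It gives the time, the measured TCP pose, the force and the opening at its end, in the units of the state.
- bot.get_obs(): the state, without advancing time (a new reading comes with each control period).
- vision.camera(name): name is "scene" or "side" or "wrist"; returns the picture (480x640x3 uint8, red, green, blue); there is no depth.
- vision.get_calibration(name): a dict with "fx", "fy", "cx", "cy" (pixels), "rvec" (rotation vector, rad) and "tvec" (3), from world to camera coordinates, as OpenCV has them. Camera axes: x right, y down, z forward; pixel columns grow to the right and rows downward; lengths in m; the calibration is good to about 2 mm. A picture is of the moment at which its call begins: read the wrist's pose just before it. get_calibration takes no time and is no camera call; for the wrist camera it gives the pose at the moment of the call.
- bot.job_done(): hands the job in, once; it reports no verdict.
The state is a dict: "time": time; "q": joint angles; "qd": joint speeds; "joint_efforts": joint torques, N m; "ee_pos": TCP position; "tcp_rot": TCP orientation; "wrist_force": force on the tool from outside, world axes, zero at the start; "torque": the same for the moment, N m; "opening": finger opening in m.
Only numpy, scipy, OpenCV 4.12 (cv2) and the standard library are available. Lean on these libraries where they do the work, as an engineer would, in place of code of your own. Each camera call takes 0.05 s, during which the arm holds its last target. There are 200 camera calls.

## Working session

There is one attempt and no reset: what is moved stays moved. The work goes in short steps, Python scripts to look and compute and a shell command to move; the robot and the scene stay as the last step left them, time stands still between calls to the robot, and variables do not carry over. Pictures are saved under pics/ and viewed, about 8 in all and at most 12, crops included, and the job is handed in when it is done.

```bash
mkdir -p pics
python3 - <<'E'
from workcell import bot, vision
import cv2
print(bot.get_obs())
for n in ("scene","side"):
    im=vision.camera(n); cv2.imwrite(f"pics/{n}0.png",im[:,:,::-1])
    print(n,vision.get_calibration(n))
E
```

```text
{'time': 0.0, 'q': array([ 6.39426435e+01,  5.01186977e+00,  1.00362349e+01,  9.50993254e+01,
       -1.88133045e-03,  9.00006539e+01]), 'qd': array([-0.02096041, -0.04918187,  0.007775  , -0.05898524,  0.00593795,
       -0.00726713]), 'joint_efforts': array([ 3.91399866e-03, -5.20391071e+01,  4.64793599e+01,  1.67083705e-02,
        2.33581732e-04,  6.83754067e-07]), 'ee_pos': array([0.24151843, 0.49391013, 0.24159162]), 'tcp_rot': array([-9.00018822e+01,  7.49603089e-02,  6.39419896e+01]), 'wrist_force': array([-0.22526591,  0.27176361, -0.61402662]), 'torque': array([ 0.05243576, -0.00097719, -0.00950193]), 'opening': 0.08548710382795904}
scene {'fx': 439.60798644006246, 'fy': 439.60798644006246, 'cx': 320.06474707320154, 'cy': 233.68913258267887, 'rvec': array([ 2.07406274, -1.25439185,  0.51033299]), 'tvec': array([-0.29306693,  0.43452516,  0.67932679])}
side {'fx': 558.1985558645173, 'fy': 558.1985558645173, 'cx': 314.28811579121566, 'cy': 237.20493302868294, 'rvec': array([ 1.86546091, -0.57818815,  0.42155013]), 'tvec': array([-0.48382695,  0.18862978,  1.14417723])}
```

View pics/scene0.png

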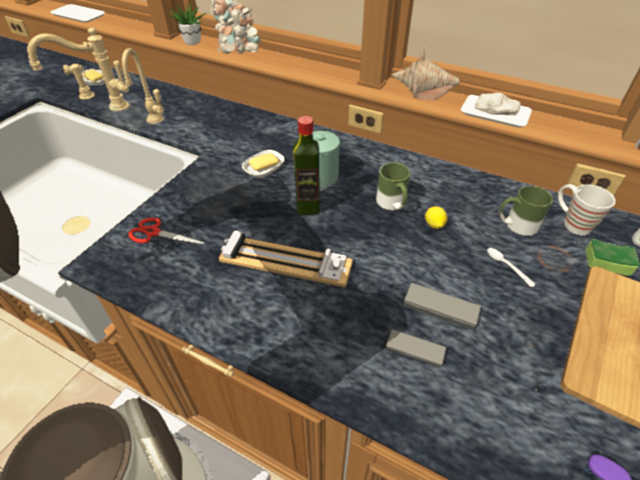

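View pics/side0.png

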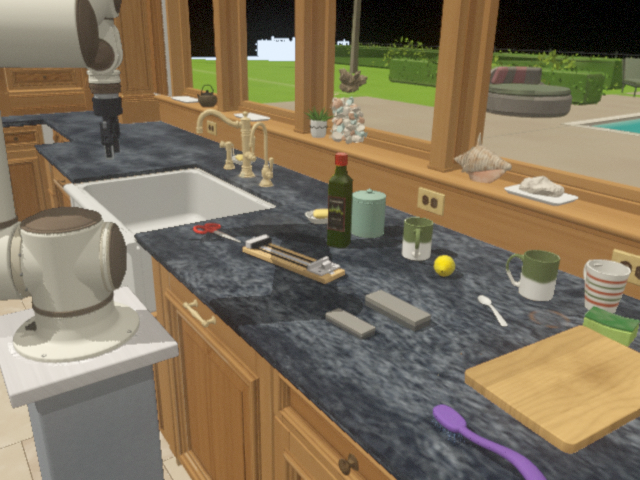

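The scene view shows the holder with the stop at the left end (232,243) and the jaw at the right end (335,263). The larger stone is near (442,304) and the small one near (416,347). I'll enlarge this area to measure it.

Run:
```python
import cv2,numpy as np
s=cv2.imread("pics/scene0.png")
a=cv2.resize(s[225:300,212:362],None,fx=5.3,fy=5.3,interpolation=cv2.INTER_CUBIC)  # 795x397
b=cv2.resize(s[275:370,375:490],None,fx=4,fy=4,interpolation=cv2.INTER_CUBIC)
cv2.imwrite("pics/c1.png",a); 
sd=cv2.imread("pics/side0.png")
c=cv2.resize(sd[225:345,235:435],None,fx=4,fy=4,interpolation=cv2.INTER_CUBIC)
cv2.imwrite("pics/c2.png",c); cv2.imwrite("pics/c3.png",b)
print(a.shape,b.shape,c.shape)
```

```text
(398, 795, 3) (380, 460, 3) (480, 800, 3)
```

View pics/c1.png

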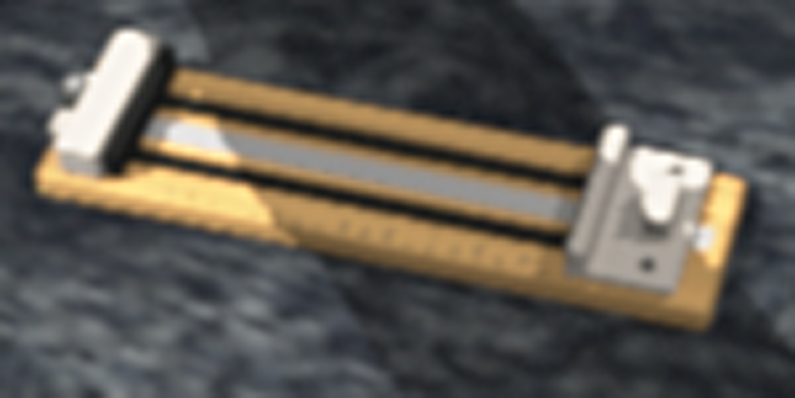

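View pics/c3.png

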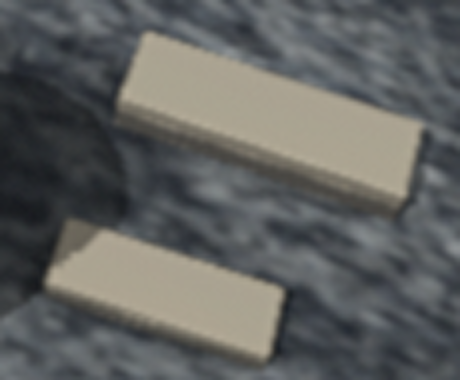

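c1 shows the holder base corners at about near-left (40,178), near-right (703,315) and far-right (747,180), with the cushion's top edge at (165,50)–(115,170). c3 shows the large stone's top corners at (148,32), (423,127), (402,198) and (118,98). Next I fit both as rectangles.

```bash
cat > h.py <<'E'
import numpy as np, cv2
from scipy.optimize import least_squares
from workcell import bot, vision
def ray(cal,px,z):
    R,_=cv2.Rodrigues(cal["rvec"]); t=cal["tvec"]
    d=R.T@np.array([(px[0]-cal["cx"])/cal["fx"],(px[1]-cal["cy"])/cal["fy"],1]); o=-R.T@t
    return o+d*(z-o[2])/d[2]
def unc(p,off,s): return [(p[0]+.5)/s-.5+off[0],(p[1]+.5)/s-.5+off[1]]
def fit(local,world,x0):  # planar pose x,y,yaw(deg)
    L=np.array(local);W=np.array(world)[:,:2]
    def f(v):
        c,s=np.cos(v[2]),np.sin(v[2]); return (L@np.array([[c,s],[-s,c]])+v[:2]-W).ravel()
    r=least_squares(f,x0); return r.x[0],r.x[1],np.degrees(r.x[2]),np.round(r.fun.reshape(-1,2)*1e3,1)
E
python3 - <<'E'
from h import *
cal=vision.get_calibration("scene")
st=[ray(cal,unc(p,(375,275),4),.025) for p in [(148,32),(423,127),(402,198),(118,98)]]
st2=[ray(cal,unc(p,(375,275),4),.016) for p in [(70,222),(285,288),(268,357),(45,285)]]
ho=[ray(cal,unc(p,(212,225),5.3),.018) for p in [(40,180),(703,316),(747,180)]]
cu=[ray(cal,unc(p,(212,225),5.3),.038) for p in [(172,50),(120,170)]]
jf=[ray(cal,unc(p,(212,225),5.3),.038) for p in [(605,128),(568,250)]]
for n,q in (("stone",st),("small",st2),("holder",ho),("cush",cu),("jawface",jf)):
    print(n,np.round(q,4).tolist(),[round(float(np.linalg.norm(q[i]-q[i-1])),4) for i in range(len(q))])
E
```

```text
stone [[0.6135, -0.2354, 0.025], [0.6201, -0.3839, 0.025], [0.5717, -0.3849, 0.025], [0.5639, -0.2362, 0.025]] [0.0496, 0.1487, 0.0485, 0.1489]
small [[0.4865, -0.2401, 0.016], [0.5003, -0.3473, 0.016], [0.4605, -0.3507, 0.016], [0.4472, -0.2423, 0.016]] [0.0394, 0.108, 0.04, 0.1093]
holder [[0.4793, 0.1871, 0.018], [0.5462, -0.1041, 0.018], [0.6232, -0.0887, 0.018]] [0.3111, 0.2988, 0.0786]
cush [[0.5576, 0.1681, 0.038], [0.4871, 0.1463, 0.038]] [0.0738, 0.0738]
jawface [[0.6055, -0.0275, 0.038], [0.537, -0.0454, 0.038]] [0.0709, 0.0709]
```

View pics/c2.png

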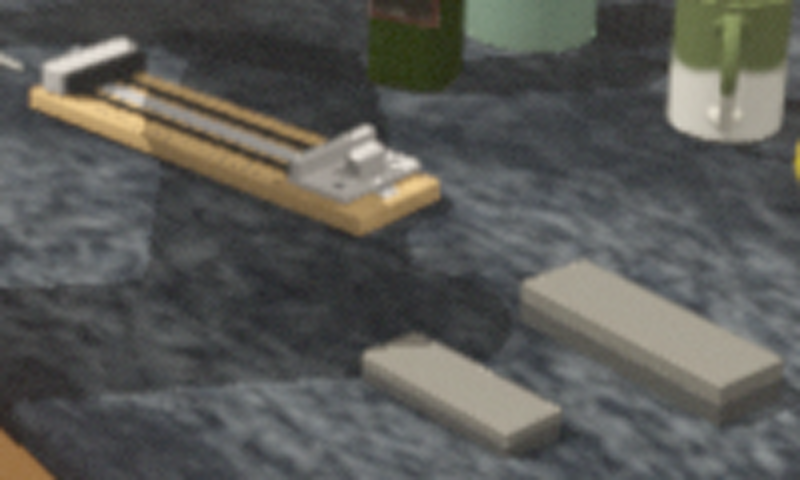

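```bash
cat >> h.py <<'E'
from scipy.spatial.transform import Rotation as Ro
def to(pos,yaw):   # tool-down target -> row
    o=bot.get_obs(); R=Ro.from_euler("xyz",o["tcp_rot"],degrees=True)
    T=Ro.from_euler("xyz",[-90,0,yaw],degrees=True)
    sh=R.inv().apply(np.array(pos)-o["ee_pos"]); rv=(R.inv()*T).as_rotvec()
    print("row",np.round(sh,4),np.round(rv,4)); return sh,rv
E
python3 - <<'E'
from h import *
c=vision.get_calibration("wrist"); R,_=cv2.Rodrigues(c["rvec"]); o=-R.T@c["tvec"]
ob=bot.get_obs(); T=Ro.from_euler("xyz",ob["tcp_rot"],degrees=True)
print(c["fx"],"cam in tool",T.inv().apply(o-ob["ee_pos"]),"axis tool",T.inv().apply(R.T@[0,0,1]),"camx",T.inv().apply(R.T@[1,0,0]))
to([0.42,0.06,0.242],33); to([0.592,-0.31,0.242],2.8)
E
```

```text
429.07154964501217 cam in tool [-1.06751595e-04 -1.30526908e-01  6.93145606e-02] axis tool [ 6.88965504e-04  9.60789533e-01 -2.77277836e-01] camx [ 9.99999677e-01 -7.76813229e-04 -2.06971965e-04]
row [-0.3114  0.     -0.351 ] [ 3.0e-04  5.4e-01 -1.2e-03]
row [-5.682e-01  3.000e-04 -6.680e-01] [ 6.0000e-04  1.0671e+00 -1.1000e-03]
```

```bash
T="";python3 -m crank '-0.25 0 -0.28 0 0.5 0;-0.25 0 -0.28 0 0.5 0;-0.25 0 -0.28 0 0.5 0;-0.25 0 -0.28 0 0.5 0;-0.25 0 -0.28 0 0.5 0;-0.25 0 -0.28 0 0.5 0;-0.25 0 -0.28 0 0.5 0;-0.25 0 -0.28 0 0.5 0' -1
python3 - <<'E'
from h import *
to([0.55,-0.10,0.242],12.5); to([0.592,-0.31,0.242],2.8)
E
```

```text
time: 0.9
ee_pos: [0.3838, 0.1436, 0.2422]
tcp_rot: [-90.0, 0.0, 35.2]
wrist_force: [0.1, 0.7, -0.1]
opening: 0.0854
row [-0.0045  0.0004 -0.2948] [0.0005 0.3957 0.    ]
row [-0.0911  0.0005 -0.4907] [5.00e-04 5.65e-01 1.00e-04]
```

```bash
python3 -m crank '0.055 0 -0.141 0 0.396 0;0.055 0 -0.141 0 0.396 0;0.055 0 -0.141 0 0.396 0;0.055 0 -0.141 0 0.396 0;0.055 0 -0.141 0 0.396 0;0.055 0 -0.141 0 0.396 0;0.055 0 -0.141 0 0.396 0'
python3 - <<'E'
from h import *
cal=vision.get_calibration("wrist"); im=vision.camera("wrist"); np.save("w1.npy",cal,allow_pickle=True)
cv2.imwrite("pics/w1.png",im[:,:,::-1])
to([0.592,-0.31,0.242],2.8)
E
```

```text
time: 1.6
ee_pos: [0.5089, 0.064, 0.2428]
tcp_rot: [-90.0, -0.0, 12.7]
wrist_force: [-0.2, -0.1, -0.3]
opening: 0.0854
row [-0.0013  0.001  -0.3831] [-1.000e-04  1.729e-01  1.000e-03]
```

View pics/w1.png

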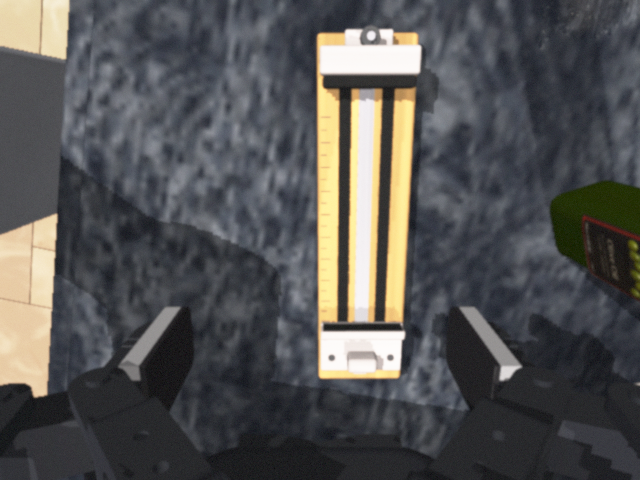

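The wrist view shows the whole holder. The base corners are at (317,33), (419,33), (400,378) and (319,378), the cushion's black band is at rows 75–87, and the jaw plate is at rows 323–337. I'll refine the edges with intensity profiles.

Run:
```python
from h import *
cal=np.load("w1.npy",allow_pickle=True).item()
c=[(317,33),(419,33),(400,378.5),(318.5,378.5)]
W=[ray(cal,p,.018) for p in c]
L=[(-.039,.127),(.039,.127),(.039,-.177),(-.039,-.177)]
print(np.round(W,4).tolist()); f=fit(L,W,[.53,.05,.2]); print(f)
im=cv2.imread("pics/w1.png",0)
R,_=cv2.Rodrigues(cal["rvec"]); o=-R.T@cal["tvec"]; print("cam",o)
a=np.radians(f[2])
def loc(px,z):
    w=ray(cal,px,z)[:2]-f[:2]; return round(float(-np.sin(a)*w[0]+np.cos(a)*w[1])*1e3,1)
def locx(px,z):
    w=ray(cal,px,z)[:2]-f[:2]; return round(float(np.cos(a)*w[0]+np.sin(a)*w[1])*1e3,1)
for col in (333,355,380,404): print(col,"top",im[38:96,col].tolist())
for col in (332,368,395): print(col,"jaw",im[312:384,col].tolist())
for r in (60,200,360): print(r,[int(v) for v in im[r,312:424]])
for r in (45,75,80,87,88): print("row",r,[loc((370,r),z) for z in (.018,.0195,.038)])
for r in (322,326,330,337): print("row",r,[loc((362,r),z) for z in (.018,.0195,.038)])
```

```text
[[0.48, 0.1886, 0.018], [0.5555, 0.2056, 0.018], [0.6229, -0.0882, 0.018], [0.5472, -0.1052, 0.018]]
(np.float64(0.5458059129473943), np.float64(0.0745366719527839), np.float64(12.890349466052278), array([[-0.5,  1.1],
       [ 0. ,  1.5],
       [ 0.4, -1.1],
       [ 0.1, -1.5]]))
cam [0.49424451 0.13208705 0.37335997]
333 top [208, 206, 211, 209, 211, 210, 211, 224, 242, 248, 250, 250, 250, 249, 249, 248, 248, 249, 249, 249, 249, 249, 249, 249, 249, 250, 249, 250, 250, 250, 250, 251, 250, 247, 233, 195, 139, 85, 52, 51, 49, 49, 51, 49, 49, 49, 47, 47, 39, 43, 77, 121, 146, 154, 153, 157, 158, 167]
355 top [240, 241, 240, 238, 238, 237, 235, 235, 244, 248, 250, 250, 250, 250, 249, 248, 248, 248, 248, 250, 248, 248, 249, 249, 250, 249, 249, 250, 250, 250, 250, 250, 250, 246, 232, 195, 135, 85, 55, 49, 52, 54, 49, 53, 48, 52, 46, 44, 39, 48, 85, 138, 167, 177, 178, 177, 177, 178]
380 top [140, 134, 133, 139, 139, 148, 173, 217, 241, 249, 250, 251, 250, 250, 249, 248, 248, 249, 249, 249, 249, 249, 249, 249, 249, 249, 249, 250, 250, 250, 250, 250, 249, 246, 230, 191, 136, 87, 54, 47, 5
[... 2629 characters left out ...]
7, 244, 249, 251, 251, 251, 251, 251, 251, 250, 250, 248, 236, 194, 190, 219, 228, 231, 232, 233, 232, 232, 232, 232, 233, 233, 233, 233, 233, 232, 232, 234, 232, 234, 231, 233, 234, 232, 232, 231, 222, 198, 171, 171, 185, 193, 192, 192, 198, 225, 247, 251, 248, 237, 214, 189, 180, 190, 215, 238, 249, 251, 252, 252, 251, 244, 196, 107, 49, 39, 38, 41, 39, 36, 33, 42, 57, 70, 82, 92, 101, 106, 112, 115, 124, 123, 126, 123, 123, 124]
row 45 [117.3, 117.1, 114.5]
row 75 [95.8, 95.7, 94.2]
row 80 [92.1, 92.0, 90.7]
row 87 [87.0, 86.9, 85.9]
row 88 [86.2, 86.1, 85.2]
row 322 [-116.3, -115.5, -105.9]
row 326 [-120.3, -119.5, -109.8]
row 330 [-124.4, -123.6, -113.6]
row 337 [-131.6, -130.7, -120.4]
```

Holder found at (0.546, 0.0745) with yaw about 12.9°, and the cushion face at y ≈ +86. The jaw is fully back. Next I go over the stone.

```bash
python3 -m crank '0 0 -0.35 0 0.173 0;0 0 -0.35 0 0.173 0;0 0 -0.35 0 0.173 0;0 0 -0.35 0 0.173 0;0 0 -0.35 0 0.173 0;0 0 -0.35 0 0.173 0;0 0 -0.35 0 0.173 0;0 0 -0.35 0 0.173 0'
python3 - <<'E'
from h import *
for k in range(1): pass
cal=vision.get_calibration("wrist"); im=vision.camera("wrist"); np.save("w2.npy",cal,allow_pickle=True)
cv2.imwrite("pics/w2.png",im[:,:,::-1])
to([0.592,-0.31,0.15],2.8)
E
```

```text
time: 2.45
ee_pos: [0.5862, -0.2826, 0.2404]
tcp_rot: [-90.0, 0.1, 2.5]
wrist_force: [-0.0, 0.9, -1.3]
opening: 0.0857
row [ 0.0048  0.0911 -0.0302] [-0.0005 -0.004  -0.0013]
```

View pics/w2.png

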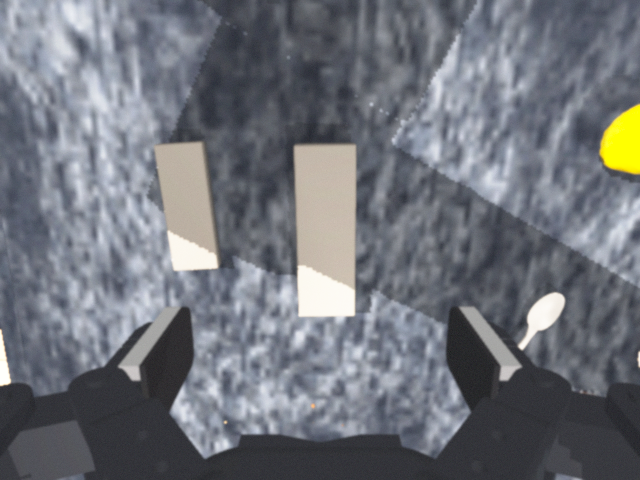

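The wrist view shows the larger stone's top with corners (294,144), (356,144), (355,317) and (299,317).

Run:
```python
from h import *
cal=np.load("w2.npy",allow_pickle=True).item()
W=[ray(cal,p,.025) for p in [(294,144.5),(356,144.5),(355,317),(298.7,317)]]
f=fit([(-.025,.075),(.025,.075),(.025,-.075),(-.025,-.075)],W,[.59,-.31,0]); print(f)
to([f[0],f[1],0.09],f[2]); to([f[0],f[1],0.014],f[2])
```

```text
(np.float64(0.5934710565880343), np.float64(-0.3114702786162601), np.float64(3.249455515789605), array([[-0.4, -0.3],
       [ 0.6,  0.4],
       [-0.1,  0.3],
       [-0.1, -0.3]]))
row [ 0.0063  0.1511 -0.0317] [-0.0006 -0.0119 -0.0013]
row [ 0.0064  0.2271 -0.0318] [-0.0006 -0.0119 -0.0013]
```

```bash
python3 -m crank '0.0063 0.04 -0.0317 0 -0.012 0;0.0063 0.085 -0.0317 0 -0.012 0;0.0063 0.13 -0.0317 0 -0.012 0;0.0063 0.17 -0.0317 0 -0.012 0;0.0063 0.2 -0.0317 0 -0.012 0;0.0063 0.2 -0.0317 0 -0.012 0;0.0063 0.2 -0.0317 0 -0.012 0'
python3 -c "
from h import *
to([.5935,-.3115,.014],3.25)"
```

```text
time: 3.2
ee_pos: [0.5942, -0.3085, 0.0438]
tcp_rot: [-90.0, -0.0, 3.5]
wrist_force: [0.7, -0.8, 1.0]
opening: 0.0853
row [-0.0009  0.0298 -0.003 ] [0.0002 0.0039 0.0006]
```

```bash
python3 -m crank '-0.001 0.015 -0.003 0 0.004 0;-0.001 0.028 -0.003 0 0.004 0;-0.001 0.03 -0.003 0 0.004 0;-0.001 0.03 -0.003 0 0.004 0' && python3 -m crank '0 0 0 0 0 0;0 0 0 0 0 0;0 0 0 0 0 0;0 0 0 0 0 0;0 0 0 0 0 0;0 0 0 0 0 0;0 0 0 0 0 0;0 0 0 0 0 0' 1 40
python3 - <<'E'
from h import *
im=vision.camera("side"); cv2.imwrite("pics/s2.png",cv2.resize(im[230:350,290:450,::-1],None,fx=4,fy=4))
to([.5935,-.3115,.014],3.25)
E
```

```text
time: 3.6
ee_pos: [0.5927, -0.3127, 0.0117]
tcp_rot: [-90.0, 0.1, 3.1]
wrist_force: [-0.1, -0.5, 0.3]
opening: 0.0857
time: 4.4
ee_pos: [0.5933, -0.3129, 0.013]
tcp_rot: [-90.0, -0.0, 3.2]
wrist_force: [-0.8, 0.6, 6.5]
opening: 0.0494
row [ 0.0003 -0.001   0.0014] [ 0.0005 -0.0017  0.0008]
```

```bash
python3 -m crank '0 -0.02 0 0 0 0;0 -0.05 0 0 0 0;0 -0.08 0 0 0 0;0 -0.1 0 0 0 0;0 -0.1 0 0 0 0;0 -0.1 0 0 0 0'
python3 - <<'E'
from h import *
print(ray(vision.get_calibration("scene"),(308,212),0))
print(bot.get_obs()["wrist_force"],bot.get_obs()["opening"])
to([.545,.0775,.114],12.9)
E
```

```text
time: 5.05
ee_pos: [0.5928, -0.3127, 0.1109]
tcp_rot: [-90.0, 0.1, 3.2]
wrist_force: [-0.3, -0.2, -4.6]
opening: 0.0487
[0.73269911 0.09061016 0.        ]
[-0.31125989 -0.15894212 -4.64821111] 0.048710464291632685
row [-0.0262 -0.0028  0.3922] [-0.0007 -0.1701 -0.001 ]
```

```bash
python3 -m crank '-0.003 0 0.03 0 -0.02 0;-0.006 0 0.075 0 -0.04 0;-0.009 0 0.12 0 -0.06 0;-0.012 0 0.165 0 -0.08 0;-0.015 0 0.21 0 -0.1 0;-0.018 0 0.255 0 -0.12 0;-0.022 0 0.3 0 -0.14 0;-0.024 0 0.33 0 -0.16 0' && python3 -m crank '-0.001 0 0.02 0 -0.01 0;-0.001 0 0.04 0 -0.01 0;-0.001 0 0.05 0 -0.01 0;-0.001 0 0.05 0 -0.01 0;-0.001 0 0.05 0 -0.01 0'
python3 - <<'E'
from h import *
to([.545,.0775,.06],12.9)
E
```

```text
time: 5.85
ee_pos: [0.5491, 0.0179, 0.1098]
tcp_rot: [-89.9, 0.2, 12.4]
wrist_force: [-0.1, 0.2, -4.1]
opening: 0.0494
time: 6.35
ee_pos: [0.5391, 0.0635, 0.1114]
tcp_rot: [-90.0, 0.1, 12.9]
wrist_force: [0.2, -0.7, -4.2]
opening: 0.0491
row [0.009  0.0514 0.0123] [ 0.0002 -0.0001 -0.0012]
```

```bash
python3 -m crank '0.009 0.02 0.012 0 0 0;0.009 0.041 0.012 0 0 0;0.009 0.041 0.012 0 0 0;0.009 0.041 0.012 0 0 0'
python3 - <<'E'
from h import *
to([.545,.0775,.0345],12.9)
cal=vision.get_calibration("wrist"); im=vision.camera("wrist"); np.save("w3.npy",cal,allow_pickle=True)
cv2.imwrite("pics/w3.png",im[:,:,::-1])
E
```

```text
time: 6.75
ee_pos: [0.5452, 0.0768, 0.0713]
tcp_rot: [-90.0, 0.1, 12.8]
wrist_force: [0.5, -0.1, -3.6]
opening: 0.0493
row [-0.      0.0368  0.0007] [ 0.0001 -0.0012 -0.001 ]
```

View pics/w3.png

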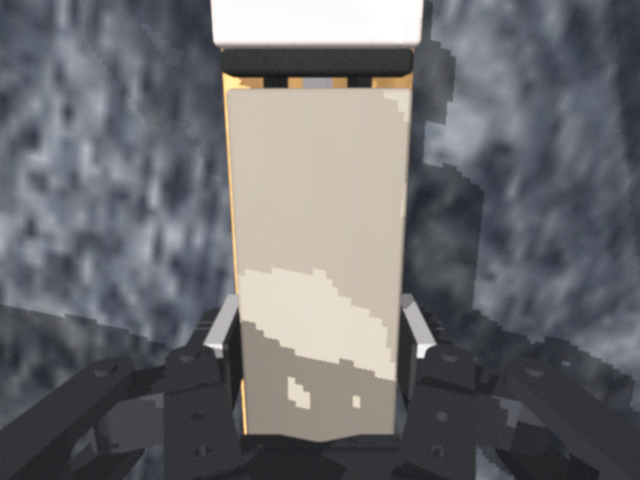

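The held stone's front edge runs (229,90)–(411,90) and is square to the cushion, whose front edge runs (224,76)–(413,75). The bar appears centred near column 318. Next I convert these to holder coordinates.

Run:
```python
from h import *
cal=np.load("w3.npy",allow_pickle=True).item()
a=np.radians(12.89)
def loc(p,z):
    w=ray(cal,p,z)[:2]-[.5458,.0745]; return np.round([1e3*(np.cos(a)*w[0]+np.sin(a)*w[1]),1e3*(-np.sin(a)*w[0]+np.cos(a)*w[1])],1)
print("stone",[loc(p,.083) for p in [(229,90),(411,90),(395,434),(244,434)]])
print("cushion top",[loc(p,.038) for p in [(222,50),(413,48)]],"bot",[loc(p,.03) for p in [(224,76),(411,75)]])
print("cushion foot",[loc(p,.0195) for p in [(224,76),(411,75)]])
print("stop left/right",[loc(p,.038) for p in [(213,44),(421,46)]])
print("strips",[loc(p,.0195) for p in [(263,82),(289,82),(347,82),(372,82)]])
```

```text
stone [array([-22.8,  77.9]), array([24.9, 77.8]), array([ 25.8, -30.4]), array([-24.3, -30.4])]
cushion top [array([-33.5,  93.4]), array([33.8, 94. ])] bot [array([-35.1,  85.4]), array([35.2, 85.7])]
cushion foot [array([-37.3,  86.2]), array([37.3, 86.5])]
stop left/right [array([-36.6,  95.4]), array([36.6, 94.6])]
strips [array([-21.8,  84. ]), array([-11.4,  84. ]), array([11.9, 83.9]), array([21.9, 83.9])]
```

```bash
python3 -m crank '0 0.012 0 0 0 0;0 0.024 0 0 0 0;0 0.032 0 0 0 0;0 0.036 0 0 0 0;0 0.036 0 0 0 0;0 0.036 0 0 0 0'
```

```text
time: 7.4
ee_pos: [0.5455, 0.0778, 0.0354]
tcp_rot: [-90.0, -0.0, 12.9]
wrist_force: [0.3, -0.1, -3.4]
opening: 0.0494
```

```bash
python3 -m crank '0 0.001 0 0 0 0;0 0.002 0 0 0 0;0 0.002 0 0 0 0'; python3 -m crank '0 0.0005 0 0 0 0;0 0.001 0 0 0 0;0 0.001 0 0 0 0'
```

```text
time: 7.7
ee_pos: [0.5454, 0.0778, 0.0333]
tcp_rot: [-90.0, -0.0, 12.9]
wrist_force: [-0.3, -0.0, -3.8]
opening: 0.0491
time: 8.0
ee_pos: [0.5454, 0.0777, 0.0325]
tcp_rot: [-90.0, -0.0, 12.9]
wrist_force: [-0.9, -0.7, -1.5]
opening: 0.0491
```

```bash
python3 -m crank '0 0.0005 0 0 0 0;0 0.0005 0 0 0 0;0 0.0005 0 0 0 0;0 0.0005 0 0 0 0;0 0.0005 0 0 0 0;0 0.0005 0 0 0 0;0 0.0005 0 0 0 0;0 0.0005 0 0 0 0' -1 && python3 -m crank '0 -0.02 0 0 0 0;0 -0.05 0 0 0 0;0 -0.08 0 0 0 0;0 -0.11 0 0 0 0;0 -0.15 0 0 0 0;0 -0.18 0 0 0 0;0 -0.18 0 0 0 0;0 -0.18 0 0 0 0'
python3 - <<'E'
from h import *
to([.545,.0775,.2],12.9)
cal=vision.get_calibration("wrist"); im=vision.camera("wrist"); np.save("w4.npy",cal,allow_pickle=True)
cv2.imwrite("pics/w4.png",im[:,:,::-1])
E
```

```text
time: 8.8
ee_pos: [0.5454, 0.0777, 0.0318]
tcp_rot: [-90.0, -0.0, 12.9]
wrist_force: [0.1, 0.5, 0.1]
opening: 0.0856
time: 9.6
ee_pos: [0.5457, 0.0778, 0.2121]
tcp_rot: [-90.0, -0.1, 12.9]
wrist_force: [-0.4, 0.1, -1.0]
opening: 0.0853
row [-0.0008  0.0121 -0.0001] [ 0.0001 -0.0002  0.0012]
```

View pics/w4.png

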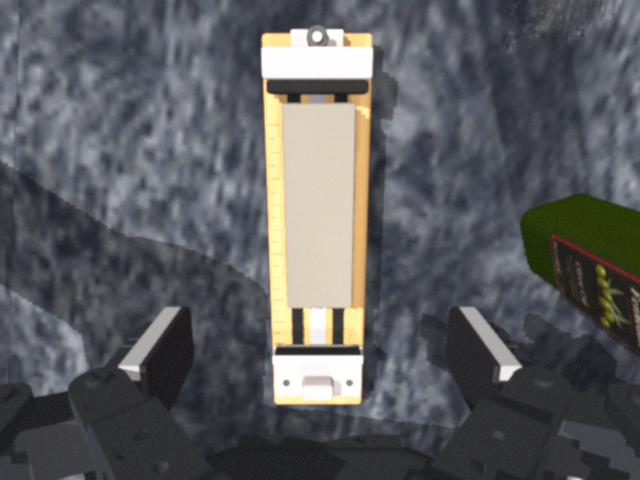

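The stone lies in the holder with top corners (282,103), (354,103), (351,307) and (288,307). The grip block's top is at about (303–333, 377–397). I check the numbers and plan the push.

Run:
```python
from h import *
cal=np.load("w4.npy",allow_pickle=True).item()
a=np.radians(12.89)
def loc(p,z):
    w=ray(cal,p,z)[:2]-[.5458,.0745]; return np.round([1e3*(np.cos(a)*w[0]+np.sin(a)*w[1]),1e3*(-np.sin(a)*w[0]+np.cos(a)*w[1])],1).tolist()
W=[ray(cal,p,.0445) for p in [(282,103.5),(354,103.5),(351.5,307),(288,307)]]
print("stone local",[loc(p,.0445) for p in [(282,103.5),(354,103.5),(351.5,307),(288,307)]])
print(fit([(-.025,.075),(.025,.075),(.025,-.075),(-.025,-.075)],W,[.54,.07,.2]))
print("cushion",loc((318,93.5),.03),"base",[loc(p,.018) for p in [(262,33),(372.5,33),(361,404.5),(274.5,404.5)]])
print("jaw plate",[loc(p,.038) for p in [(274,353),(362,353)]],"grip",[loc(p,.0425) for p in [(303,377),(333,377),(333,396),(303,396)]])
im=cv2.imread("pics/w4.png",0)
print([int(v) for v in im[388,290:346]]); print([int(v) for v in im[340:412,318]])
P=lambda x,y:(.5458+np.cos(a)*x-np.sin(a)*y,.0745+np.sin(a)*x+np.cos(a)*y)
for y in (-.148,-.18,-.19): print(y,P(0,y))
to([*P(0,-.185),.12],12.89)
```

```text
stone local [[-23.2, 78.8], [24.6, 78.8], [26.0, -68.8], [-22.2, -68.7]]
(np.float64(0.5459683945898369), np.float64(0.07970990068824647), np.float64(13.292451917556507), array([[-1.2,  0.8],
       [ 0.8,  1.6],
       [ 1. , -0.8],
       [-0.6, -1.6]]))
cushion [0.7, 85.7] base [[-38.0, 126.0], [38.5, 126.0], [38.6, -175.9], [-38.2, -175.8]]
jaw plate [[-34.8, -112.1], [35.8, -112.2]] grip [[-11.6, -131.2], [12.6, -131.2], [12.7, -149.0], [-11.8, -149.0]]
[254, 254, 254, 254, 254, 254, 254, 254, 254, 254, 254, 253, 247, 248, 251, 252, 252, 252, 252, 252, 253, 252, 252, 252, 252, 252, 252, 252, 252, 252, 252, 252, 253, 252, 252, 252, 252, 252, 252, 252, 249, 239, 216, 193, 206, 216, 219, 220, 219, 218, 224, 241, 253, 254, 254, 254]
[241, 241, 239, 229, 190, 166, 129, 81, 45, 43, 39, 39, 39, 46, 91, 181, 245, 253, 254, 254, 254, 254, 254, 253, 249, 249, 249, 248, 248, 248, 249, 249, 250, 249, 247, 233, 206, 191, 188, 186, 189, 192, 198, 200, 207, 228, 242, 250, 252, 253, 254, 254, 254, 254, 254, 254, 254, 254, 252, 249, 242, 240, 234, 211, 141, 91, 84, 85, 86, 80, 68, 66]
-0.148 (np.float64(0.5788158377339614), np.float64(-0.06977042128837334))
-0.18 (np.float64(0.585954397244007), np.float64(-0.1009640258912649))
-0.19 (np.float64(0.5881851970908963), np.float64(-0.11071202732966849))
row [-1.000e-04  9.100e-02 -1.883e-01] [-0.0001  0.     -0.0007]
```

```bash
python3 -m crank '0 0 -0.045 0 0 0;0 0 -0.09 0 0 0;0 0.03 -0.135 0 0 0;0 0.06 -0.18 0 0 0;0 0.09 -0.218 0 0 0;0 0.12 -0.218 0 0 0;0 0.12 -0.218 0 0 0;0 0.12 -0.218 0 0 0' 0.76 20
python3 - <<'E'
from h import *
to([.5941,-.1350,.03],12.89)
E
```

```text
time: 10.45
ee_pos: [0.5931, -0.1343, 0.0911]
tcp_rot: [-89.9, 0.1, 12.9]
wrist_force: [0.5, 0.1, 1.2]
opening: 0.0103
row [ 0.001   0.0611 -0.001 ] [-0.0014 -0.0001 -0.0024]
```

```bash
python3 -m crank '0 0.02 0 0 0 0;0 0.04 0 0 0 0;0 0.054 0 0 0 0;0 0.058 0 0 0 0;0 0.06 0 0 0 0;0 0.06 0 0 0 0'
python3 - <<'E'
from h import *
im=vision.camera("side"); cv2.imwrite("pics/s3.png",cv2.resize(im[190:310,240:400,::-1],None,fx=5,fy=5,interpolation=cv2.INTER_CUBIC))
print(bot.get_obs()["ee_pos"],bot.get_obs()["wrist_force"])
c=vision.get_calibration("side")
print(cv2.projectPoints(np.array([[.5941,-.135,z] for z in (0,.01,.02,.03,.04)]),c["rvec"],c["tvec"],np.array([[c["fx"],0,c["cx"]],[0,c["fy"],c["cy"]],[0,0,1]]),None)[0].reshape(-1,2))
E
```

```text
time: 11.05
ee_pos: [0.5945, -0.1346, 0.0327]
tcp_rot: [-90.0, -0.1, 12.9]
wrist_force: [-0.1, 0.0, 0.4]
opening: 0.0101
[ 0.5945416  -0.13474234  0.03290695] [-0.54034644  0.27415437 -0.44842545]
[[347.05464515 284.55567563]
 [347.201853   280.83470487]
 [347.34982366 277.09445235]
 [347.49856309 273.33476781]
 [347.64807729 269.55549942]]
```

View pics/s3.png

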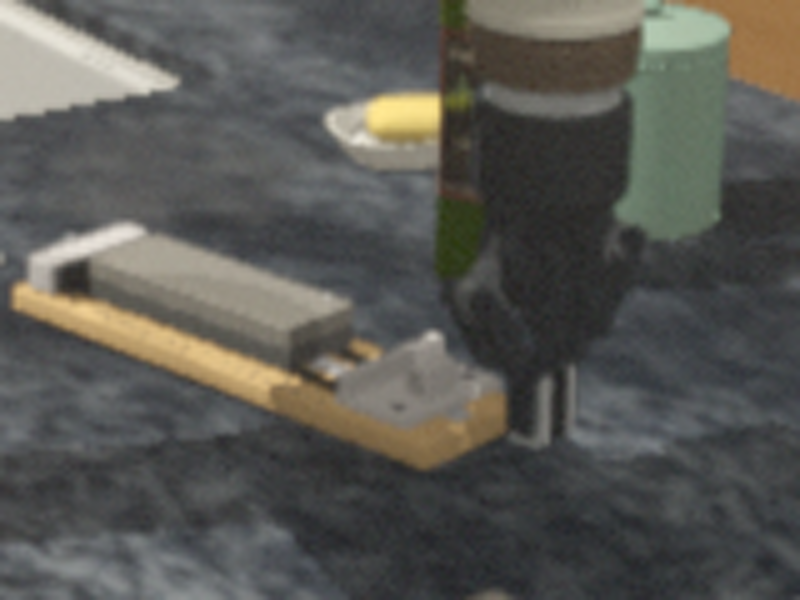

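The side view shows the fingertips near crop (540,445), about 15–20 mm above the worktop, and clear of the holder. The stone sits flat. I'll touch the worktop to fix the tip length.

```bash
python3 -m crank '0 0.004 0 0 0 0;0 0.007 0 0 0 0;0 0.008 0 0 0 0'; python3 -m crank '0 0.004 0 0 0 0;0 0.006 0 0 0 0;0 0.006 0 0 0 0'; python3 -m crank '0 0.002 0 0 0 0;0 0.004 0 0 0 0;0 0.004 0 0 0 0'
```

```text
time: 11.4
ee_pos: [0.5938, -0.1348, 0.0234]
tcp_rot: [-90.0, 0.0, 12.9]
wrist_force: [-0.4, -0.2, 0.7]
opening: 0.0103
time: 11.7
ee_pos: [0.5937, -0.1347, 0.0173]
tcp_rot: [-90.0, 0.0, 12.9]
wrist_force: [-0.2, 0.4, 0.4]
opening: 0.0101
time: 12.0
ee_pos: [0.5939, -0.1347, 0.0135]
tcp_rot: [-90.0, 0.0, 12.9]
wrist_force: [0.2, -0.1, 0.3]
opening: 0.0103
```

```bash
python3 -m crank '0 -0.028 0 0 0 0;0 -0.028 0 0 0 0;0 -0.028 0.015 0 0 0;0 -0.028 0.03 0 0 0;0 -0.028 0.038 0 0 0;0 -0.028 0.042 0 0 0;0 -0.028 0.042 0 0 0;0 -0.028 0.042 0 0 0'
cat >> h.py <<'E'
def L():
    o=bot.get_obs(); a=np.radians(12.89); e=o["ee_pos"]; f=o["wrist_force"]; w=e[:2]-[.5458,.0745]
    g=lambda v:(np.cos(a)*v[0]+np.sin(a)*v[1],-np.sin(a)*v[0]+np.cos(a)*v[1])
    print("local mm",np.round(np.array(g(w))*1e3,2),"z",round(e[2]*1e3,1),"F",np.round(g(f),2),round(f[2],1),"yaw",np.round(o["tcp_rot"],2),"T",np.round(o["torque"],2))
E
python3 -c "
from h import *
L()"
```

```text
time: 12.8
ee_pos: [0.5846, -0.0938, 0.0417]
tcp_rot: [-90.0, 0.0, 12.9]
wrist_force: [0.5, -0.3, 0.0]
opening: 0.0102
local mm [   0.31 -172.69] z 41.7 F [ 0.42 -0.44] 0.0 yaw [-9.001e+01  1.000e-02  1.291e+01] T [-0.    0.04 -0.  ]
```

```bash
python3 -m crank '0 0 0.0015 0 0 0;0 0 0.003 0 0 0;0 0 0.0045 0 0 0;0 0 0.006 0 0 0;0 0 0.0075 0 0 0;0 0 0.009 0 0 0;0 0 0.0105 0 0 0;0 0 0.012 0 0 0'
python3 -c "
from h import *
L()"
```

```text
time: 13.6
ee_pos: [0.5821, -0.0831, 0.0419]
tcp_rot: [-90.1, -0.0, 12.8]
wrist_force: [1.5, -6.7, -0.5]
opening: 0.0102
local mm [   0.28 -161.71] z 41.9 F [-0.07 -6.91] -0.5 yaw [-90.12  -0.    12.85] T [-1.27 -0.18  0.05]
```

```bash
python3 -m crank '0 0 0.0015 0 0 0;0 0 0.003 0 0 0;0 0 0.0045 0 0 0;0 0 0.006 0 0 0;0 0 0.0075 0 0 0;0 0 0.009 0 0 0;0 0 0.0105 0 0 0;0 0 0.012 0 0 0'
python3 - <<'E'
from h import *
L()
cal=vision.get_calibration("wrist"); im=vision.camera("wrist"); np.save("w5.npy",cal,allow_pickle=True)
cv2.imwrite("pics/w5.png",im[:,:,::-1])
E
```

```text
time: 14.4
ee_pos: [0.5795, -0.0714, 0.0419]
tcp_rot: [-90.1, -0.0, 12.8]
wrist_force: [0.8, -5.9, 0.1]
opening: 0.01
local mm [   0.3  -149.73] z 41.9 F [-0.54 -5.96] 0.1 yaw [-9.013e+01 -1.000e-02  1.285e+01] T [-1.26 -0.19  0.04]
```

View pics/w5.png

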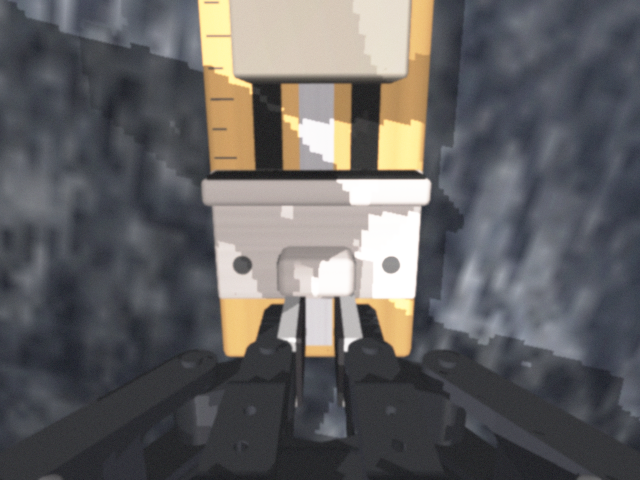

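The picture shows the jaw square: the plate's ends are at row 178 and the carriage's rear at row 298 on both sides. Both fingertips are on the grip, and the stone end is near row 80. I keep pushing.

```bash
python3 -m crank '0 0 0.0015 0 0 0;0 0 0.003 0 0 0;0 0 0.0045 0 0 0;0 0 0.006 0 0 0;0 0 0.0075 0 0 0;0 0 0.009 0 0 0;0 0 0.0105 0 0 0;0 0 0.012 0 0 0' >/dev/null
python3 -c "
from h import *
L()"
python3 -m crank '0 0 0.0015 0 0 0;0 0 0.003 0 0 0;0 0 0.0045 0 0 0;0 0 0.006 0 0 0;0 0 0.0075 0 0 0;0 0 0.009 0 0 0;0 0 0.0105 0 0 0;0 0 0.0115 0 0 0' >/dev/null
python3 -c "
from h import *
L()"
```

```text
local mm [   0.31 -137.74] z 41.9 F [-1.19 -6.52] -0.4 yaw [-9.013e+01 -1.000e-02  1.285e+01] T [-1.22 -0.15  0.04]
local mm [   0.29 -126.17] z 41.9 F [-0.02 -7.21] -1.3 yaw [-90.12  -0.    12.85] T [-1.24 -0.23 -0.02]
```

```bash
python3 -m crank '0 0 0.0006 0 0 0;0 0 0.0012 0 0 0;0 0 0.0018 0 0 0;0 0 0.0024 0 0 0;0 0 0.003 0 0 0;0 0 0.0036 0 0 0;0 0 0.0042 0 0 0;0 0 0.0048 0 0 0' >/dev/null
python3 -c "
from h import *
L()"
python3 -m crank '0 0 0.0004 0 0 0;0 0 0.0008 0 0 0;0 0 0.0012 0 0 0;0 0 0.0016 0 0 0;0 0 0.002 0 0 0;0 0 0.0024 0 0 0' >/dev/null
python3 -c "
from h import *
L()"
```

```text
local mm [   0.28 -121.44] z 41.9 F [-0.61 -6.64] -1.2 yaw [-90.12  -0.    12.85] T [-1.25 -0.21 -0.01]
local mm [   0.3  -119.37] z 41.9 F [-1.49 -7.34] -0.0 yaw [-9.016e+01 -1.000e-02  1.283e+01] T [-1.66 -0.36  0.01]
```

```bash
python3 -m crank '0 0 0.0004 0 0 0;0 0 0.0008 0 0 0;0 0 0.0012 0 0 0;0 0 0.0016 0 0 0;0 0 0.002 0 0 0' >/dev/null
python3 -c "
from h import *
L()"
python3 -m crank '0 0 0.0003 0 0 0;0 0 0.0006 0 0 0;0 0 0.0009 0 0 0;0 0 0.0012 0 0 0' >/dev/null
python3 -c "
from h import *
L()"
```

```text
local mm [   0.31 -117.39] z 41.9 F [ 0.25 -8.26] 0.0 yaw [-9.016e+01 -1.000e-02  1.283e+01] T [-1.6  -0.39 -0.02]
local mm [   0.3  -116.17] z 41.9 F [-0.36 -7.92] -0.4 yaw [-90.16  -0.    12.83] T [-1.64 -0.31  0.06]
```

```bash
python3 -m crank '0 0 0.0003 0 0 0;0 0 0.0006 0 0 0;0 0 0.0009 0 0 0' >/dev/null
python3 -c "
from h import *
L()"
python3 -m crank '0 0 0.0002 0 0 0;0 0 0.0004 0 0 0;0 0 0.0006 0 0 0' >/dev/null
python3 -c "
from h import *
L()"
```

```text
local mm [   0.27 -115.29] z 41.9 F [ 0.31 -7.43] -1.1 yaw [-90.16  -0.    12.83] T [-1.61 -0.28  0.04]
local mm [   0.29 -114.91] z 41.9 F [-0.05 -9.61] -0.7 yaw [-90.19  -0.    12.82] T [-2.01 -0.41  0.02]
```

Contact with the cushion is felt at about −115 mm. I go on in small steps.

```bash
python3 -m crank '0 0 0.0002 0 0 0;0 0 0.0004 0 0 0;0 0 0.0004 0 0 0' >/dev/null
python3 -c "
from h import *
L()"
python3 -m crank '0 0 0.0002 0 0 0;0 0 0.0003 0 0 0;0 0 0.0003 0 0 0' >/dev/null
python3 -c "
from h import *
L()"
```

```text
local mm [   0.29 -114.72] z 41.9 F [ -0.35 -10.51] -0.5 yaw [-90.21  -0.    12.81] T [-2.08 -0.38  0.05]
local mm [   0.29 -114.6 ] z 41.9 F [ -0.98 -11.04] -1.0 yaw [-90.23  -0.    12.81] T [-2.33 -0.46 -0.01]
```

```bash
python3 -m crank '0 0 0.0002 0 0 0;0 0 0.0004 0 0 0;0 0 0.0005 0 0 0;0 0 0.0005 0 0 0' >/dev/null
python3 -c "
from h import *
L()"
python3 -m crank '0 0 0.0002 0 0 0;0 0 0.0004 0 0 0;0 0 0.0004 0 0 0' >/dev/null
python3 -c "
from h import *
L()"
```

```text
local mm [   0.29 -114.4 ] z 42.0 F [ -0.1  -13.45] -0.7 yaw [-90.27  -0.    12.79] T [-2.59 -0.48  0.08]
local mm [   0.27 -114.2 ] z 42.0 F [ -0.46 -13.82] -2.0 yaw [-9.029e+01 -1.000e-02  1.278e+01] T [-2.79 -0.56  0.02]
```

```bash
python3 -m crank '0 0 0.0002 0 0 0;0 0 0.0004 0 0 0;0 0 0.0006 0 0 0;0 0 0.0006 0 0 0' >/dev/null
python3 -c "
from h import *
L()"
```

```text
local mm [   0.29 -113.92] z 42.0 F [ -0.39 -16.15] -1.4 yaw [-9.033e+01 -1.000e-02  1.277e+01] T [-3.15 -0.65  0.07]
```

About 16 N of push, less the 6.4 N drag, puts close to 10 N on the stone. Now I back off.

```bash
python3 -m crank '0 0 0 0 0 0;0 0 -0.002 0 0 0;0 0 -0.006 0 0 0;0 0 -0.012 0 0 0;0 0 -0.02 0 0 0;0 -0.03 -0.022 0 0 0;0 -0.06 -0.022 0 0 0;0 -0.09 -0.022 0 0 0' && python3 -m crank '0 -0.04 0.02 0 0 0;0 -0.08 0.05 0 0 0;0 -0.1 0.08 0 0 0;0 -0.1 0.1 0 0 0;0 -0.1 0.1 0 0 0;0 -0.1 0.1 0 0 0'
python3 - <<'E'
from h import *
L()
cal=vision.get_calibration("wrist"); im=vision.camera("wrist"); np.save("w6.npy",cal,allow_pickle=True)
cv2.imwrite("pics/w6.png",im[:,:,::-1])
E
```

```text
time: 21.45
ee_pos: [0.5757, -0.0557, 0.1327]
tcp_rot: [-90.0, 0.0, 12.9]
wrist_force: [-0.0, 0.3, 0.9]
opening: 0.0101
time: 22.05
ee_pos: [0.5535, 0.0421, 0.2315]
tcp_rot: [-90.0, 0.0, 12.9]
wrist_force: [-0.7, 0.5, -0.2]
opening: 0.01
local mm [  0.3  -33.32] z 231.5 F [-0.56  0.61] -0.2 yaw [-9.001e+01  2.000e-02  1.294e+01] T [-0.04 -0.06  0.  ]
```

View pics/w6.png

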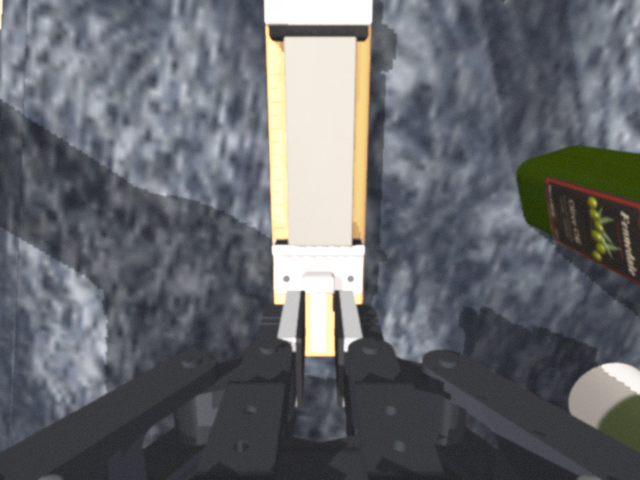

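The picture shows the stone (284,37)–(352,246) nipped between cushion and jaw, with the jaw plate level at row 247 on both ends. I'll run a numeric check of squareness before handing in.

Run:
```python
from h import *
cal=np.load("w6.npy",allow_pickle=True).item(); a=np.radians(12.89)
def loc(p,z):
    w=ray(cal,p,z)[:2]-[.5458,.0745]; return [1e3*(np.cos(a)*w[0]+np.sin(a)*w[1]),1e3*(-np.sin(a)*w[0]+np.cos(a)*w[1])]
im=cv2.imread("pics/w6.png",0).astype(float)
# sub-pixel stone side edges and carriage rear edge by strongest gradient
def vedge(r,c0,c1): g=np.abs(np.diff(im[r,c0:c1])); return c0+.5+(g*np.arange(g.size)).sum()/g.sum() if 0 else c0+.5+g.argmax()
for nm,(c0,c1) in {"L":(278,294),"R":(346,362)}.items():
    rows=np.arange(60,230,5); P=np.array([loc((vedge(r,c0,c1),r),.0445) for r in rows])
    k=np.polyfit(P[:,1],P[:,0],1); k=np.polyfit(*(P[np.abs(np.polyval(k,P[:,1])-P[:,0])<1.5][:,::-1].T),1)
    print("stone side",nm,"slope rad",round(-k[0],4),"x at mid",round(np.polyval(k,8),1))
cols=np.r_[278:296,344:360]; P=np.array([loc((c,284+.5+np.abs(np.diff(im[284:312,c])).argmax()),.018) for c in cols])
print("carriage/base rear rows",P[:,1].round(1).tolist())
cols=np.r_[276:300,336:362]; P=np.array([loc((c,238+.5+np.diff(im[238:256,c]).argmax()),.038) for c in cols])
print("jaw front edge slope",np.polyfit(P[:,0],P[:,1],1).round(3),np.ptp(P[:,1]).round(2))
L()
```

```text
stone side L slope rad 0.0007 x at mid -23.6
stone side R slope rad 0.0003 x at mid 25.3
carriage/base rear rows [-124.7, -124.7, -124.7, -124.7, -124.7, -123.8, -123.8, -114.3, -113.4, -111.5, -111.5, -111.5, -111.5, -111.5, -111.5, -111.5, -111.5, -111.5, -111.5, -111.5, -111.5, -111.5, -111.5, -111.5, -111.5, -111.5, -111.5, -113.3, -122.8, -123.7, -123.7, -123.7, -124.7, -123.7]
jaw front edge slope [-1.1000e-02 -6.4312e+01] 2.5
local mm [  0.19 -33.75] z 231.3 F [ 0.08 -1.32] 0.3 yaw [-9.000e+01  5.000e-02  1.289e+01] T [-0.05  0.03 -0.04]
```

The stone is square within about 0.001 rad and off the bar by about 1 mm. The jaw is square within about 0.01 rad, and the robot is clear.

```bash
python3 -c "
from workcell import bot
print(bot.job_done(), bot.get_obs()['time'])"
```

```text
the job is handed in; nothing more can be done
the job is handed in; nothing more can be done
```

The larger whetstone is clamped in the holder between jaw and end stop, and the job was handed in after about 22 s on the robot's clock (limit 67 s). No verdict was reported.

**What I did:** I found the stone and holder with the wrist camera and laid the stone on the strips about 7 mm short of the cushion. Then I pushed the jaw straight with both fingertips on the back of its grip. It met the stone at about 120 mm behind the holder's origin (tool position) and the cushion at about 115 mm. I stopped at about 16 N of push, which is close to 10 N on the stone after about 6.4 N of jaw drag, and backed off clear.

**Last checks:**
- **Stone:** square to the bar within about 0.001 rad and about 1 mm off its line. It looked flat in the side view before clamping and in contact with both jaw and cushion in the final wrist picture.
- **Jaw:** cocked by about 0.01 rad at most. That figure comes from edge detection with a 2.5 mm spread, so it is only rough.
- **Clamping force:** not measured after the fingers left the jaw. From then on only the jaw's own drag, about 6 N, holds the stone.
- **Other things:** the smaller stone, oil bottle and scissors were never approached, but I did not measure their positions again. The wrist showed only noise after backing off.

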